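# Pin the lamp's swing arm to its lug

## Task

Lock the clip lamp's swing arm so that the breeze from the door cannot turn it: swing the arm round until its fork straddles the steel lug on the board, and pass the hitch pin down through the fork's upper ear, the hidden eye of the lug and the lower ear until the pin's knob sits fully home on the fork. The eye is out of sight, so find it by feel and gently, without forcing the pin against the steel. Leave the pin in place and leave the other things on the table where they are.

Things in the scene. Friction and masses are not known exactly. Their poses are not given: they have to be found in the camera images.
- board: Fixed wooden mounting board, 160 x 360 x 18 mm; x across it, y along it, z up; origin at the underside, on the line through pivot and lug, mid-length (board x from -60 to +100 mm). Arm pivot 70 mm to -y of the origin. At +y a steel foot carries the lug: a level tab 76 mm wide (board x), 49 to 55 mm above the table, with a vertical 13 mm eye mid-width, hidden under the fork's cover plate.
- pivot (a point): Top of the arm's pivot boss, on the vertical pivot axis, 68 mm above the table. The arm swings level about it, with a stiff hinge that stays where it is left (about 1 N at the fork moves it). The lamp's black head (84 mm wide, top 112 mm above the table) rides on the arm 115 mm beyond the pivot, away from the fork.
- fork_hole (a point): Centre of the hole in the fork's upper ear, at its top face, 64 mm above the table, 160 mm from the pivot. Own y: from pivot to fork, z up. Upper ear: level plate 122 x 46 mm (own x -22 to 100, y -23 to 26 mm), 6 mm thick; lower ear 40 x 40 x 6 mm, top at 46 mm; 12 mm gap, the lug fits between. Both have a 13 mm hole on one axis. A pin in the upper ear, moved sideways, drags the arm along.
- swing_grip (a point): Centre of the upright round black grip knob on the arm, 20 mm in diameter, from 59 to 99 mm above the table, 70 mm from the pivot axis towards the fork.
- lug_ref (a point): Mark 160 mm from the pivot along board +y, 55 mm above the table (the lug's top face). The lug is bolted through a slot: its eye lies up to 18 mm to either side of this mark along board x; where exactly is not measured, and it does not move. The fork's hole passes over the eye (within 1 mm) as the arm swings across. The arm starts swung 33 to 50 mm off to the board's -x side.
- pin: The hitch pin: steel shank 10 mm in diameter and 36 mm long with the last 1.5 mm chamfered to 8 mm, below a black round knob 22 mm in diameter and 46 mm high. Origin at the centre of the knob's flat underside (the face that comes to rest on the fork), z up along the pin towards the knob. It starts upright in the stand.
- pin_knob (a point): Centre of the pin's knob, 23 mm above the knob's underside; grip here. When the pin is home it lies 87 mm above the table.
- stand: Fixed wooden block, 60 x 60 x 42 mm, origin at the centre of its underside, with a 13 mm vertical hole right through its centre in which the pin is stored, its knob resting on the block's top.
- pot_mid (a point): Red pencil pot, 72 mm wide, 100 mm high with pencils to 135 mm; its centre. Leave alone.
- stapler_mid (a point): Steel mini stapler, 22 x 65 x 31 mm; its centre. Leave alone.
- whistle_mid (a point): White plastic whistle, 49 x 18 x 22 mm; near its centre. Leave alone.
- ludo_cup_mid (a point): Wooden ludo cup, 60 mm wide, 75 mm high; its centre. Leave alone.

How it is judged:
By the outcome, as a careful person would: the job done as asked, in the order asked, and still so for the second after the job is handed in, with the robot touching nothing.
It also fails if it takes over 72 s, if anything falls off the work surface, if the arm or the gripper's body presses on something with over 40 N, if the wrist force passes 120 N, or if a joint passes its speed limit or range.

## Robot

A 6-joint arm with a two-finger parallel gripper is mounted at the origin on the work surface. World frame = base frame: x ahead of the robot, y to its left, z up, the work surface at z = 0. Lengths are in m, angles in rad, forces in N, time in s.
With the tool pointing down it reaches from about 0.3 to 0.75 m from the base axis. Payload 8.5 kg.
Tool frame: the origin (TCP) lies at the very end of the fingers, on their centre line; the grasp point (between the pads) lies 19 mm behind it; z points along the fingers, y is the direction in which the jaws open and shut (so a half turn about z gives the same grasp; the last joint's range is limited). The gripper opens to 88 mm and grips with 3 to 60 N. Pads are 18 mm wide; open, the fingers measure 123 mm over their backs; the gripper's body (75 mm by 187 mm) begins 45 mm behind the grasp point.
Start: joints at [1.06, 0.381, 1.297, -0, 1.464, -0.215], TCP at [0.16, 0.526, 0.239] pointing down, gripper open.
Joint ranges: [-3.11, 3.11], [-0.89, 2.33], [0.22, 2.48], [-1.42, 4.56], [0.17, 2.85], [-2.88, 2.88]. Speed limits (rad/s): [2.39, 2.39, 3.14, 3.14, 3.14, 3.14].

## Interface

Orientations are given as a unit quaternion [x, y, z, w].
In Python, from station import env gives the robot as it stands.
- The arm moves only by the tool jog_arm, never from a script. Its arguments are lists of equal length, an entry for each row: "linear": the shift along the world's x, y, z in mm, a list of three; "roll": the turn about the world's z in degrees; "fingers": the gripper command: -1 is fully open, 1 is shut, values between are in proportion. In form: {"linear": [[dx, dy, dz], ...], "roll": [roll, ...], "fingers": [fingers, ...]}. A call has 1 to 20 rows; each row is the pose to reach, as a shift and turn from the pose commanded when the call began; what a row does not reach only later rows make up. A row lasts 1/12 s, in which the tool goes at most 41.7 mm and 7.16 degrees, less where a joint would pass 70% of its speed; a pose out of reach is approached as far as the arm can. A call with a gripper value outside its range is refused whole. The fingers move at their own pace and stop on an object; the grip force is fixed at half the most. Time passes only in rows, so rows that repeat a pose let the fingers close. It gives the time, the measured TCP pose, the force and the opening at its end, in the units of the state.
- env.observe(): the state, without advancing time (a new reading comes with each control period).
- env.camera(name): name is "scene" or "top"; returns the picture (420x560x3 uint8, blue, green, red); there is no depth.
- env.camera_info(name): a dict with "camera_matrix" (3x3 intrinsics, pixels), "xyz" and "orientation" of the camera in the world. Camera axes: x right, y down, z forward; pixel columns grow to the right and rows downward; lengths in m; the calibration is good to about 2 mm. A picture is of the moment at which its call begins. camera_info takes no time and is no camera call.
- env.hand_in(): hands the job in, once; it reports no verdict.
Trained networks look in the newest picture that a camera, given by its name, has taken for a name from the list of things; names that differ only in an ending like _2 or _b are one class to them, and where a whole thing is asked for, a point or a joint stands for the part that bears it (a point fixed in the world has none). Each returns a list of dicts, best first, with "p" (0 to 1); they miss things now and then, are a little off and sometimes report something else, mostly with a low value. They report only what shows in the picture. A call takes as long as a camera call.
- env.trace(camera, thing): "region" (420x560 bool, what is visible of it) and "centre" ([row, column] in pixels, amid what is visible of it).
- env.pinpoint(camera, thing): "centre" ([row, column] in pixels: a listed point, or the origin of a listed thing).
The state is a dict: "time_s": time; "joint_positions": joint angles; "qvel": joint speeds; "joint_efforts": joint torques, N m; "ee_pos": TCP position; "ee_rot": TCP orientation; "ft_force": force on the tool from outside, world axes, zero at the start; "moment": the same for the moment, N m; "grip_width": finger opening in m.
Only numpy, scipy, OpenCV 4.12 (cv2) and the standard library are available. Lean on these libraries where they do the work, as an engineer would, in place of code of your own. Each camera call takes 0.05 s, during which the arm holds its last target. There are 200 camera calls.

## Working session

There is one attempt and no reset: what is moved stays moved. The work goes in short steps, Python scripts to look and compute and a tool call to move; the robot and the scene stay as the last step left them, time stands still between calls to the robot, and variables do not carry over. Pictures are saved under pics/ and viewed, about 8 in all and at most 12, crops included, and the job is handed in when it is done.

Besides the shell and the picture viewer there is one more tool, called after "Emit:" by a JSON object that holds its "fn" and its "kwargs", one argument or row to a line. jog_arm: Moves the arm, as the interface text tells. Its arguments: {"type":"object","properties":{"linear":{"type":"array"},"roll":{"type":"array"},"fingers":{"type":"array"}},"required":["linear","roll","fingers"]}

```bash
mkdir -p pics
cat > h.py <<'E'
import numpy as np, cv2
from scipy.spatial.transform import Rotation as R
from station import env
Z={'pivot':.068,'fork_hole':.064,'swing_grip':.079,'lug_ref':.055,'pin':.042,'pin_knob':.065,'stand':0.,'board':0.,'pot_mid':.05,'stapler_mid':.0155,'whistle_mid':.011,'ludo_cup_mid':.0375}
def ray(cam,rc):
    i=env.camera_info(cam);K=np.array(i['camera_matrix']);o=np.array(i['orientation'])
    M=R.from_quat(o).as_matrix() if o.size==4 else o.reshape(3,3)
    d=M@np.linalg.solve(K,[rc[1],rc[0],1]);return np.array(i['xyz']),d
def at(cam,rc,z):
    c,d=ray(cam,rc);return c+d*(z-c[2])/d[2]
def look(cam,name=None):
    im=env.camera(cam)
    if name:cv2.imwrite('pics/'+name,im)
    return im
def find(cam,t,z=None):
    r=env.pinpoint(cam,t)
    return [(round(x['p'],2),np.round(x['centre'],1).tolist(),np.round(at(cam,x['centre'],Z[t] if z is None else z)*1000,1).tolist()) for x in r[:2]]
E
python3 - <<'E'
from h import *
a=look('scene');b=look('top')
cv2.imwrite('pics/a.png',cv2.resize(np.vstack([a,b]),None,fx=.71,fy=.71))
for c in('scene','top'):
    print(c,env.camera_info(c)['xyz'])
    for t in Z: print(t,find(c,t))
print(env.observe())
E
```

```text
scene [ 1.16707929 -0.41716461  0.65757395]
pivot [(0.9, [199.3, 347.7], [601.0, 93.7, 68.0])]
fork_hole [(0.92, [171.2, 399.0], [581.6, 253.0, 64.0])]
swing_grip [(0.85, [183.5, 373.7], [600.0, 161.9, 79.0])]
lug_ref [(0.7, [183.0, 411.2], [619.9, 253.7, 55.0]), (0.49, [211.2, 149.6], [397.3, -249.4, 55.0])]
pin [(0.5, [245.1, 156.1], [484.5, -271.8, 42.0])]
pin_knob [(0.65, [235.2, 148.7], [476.8, -278.9, 65.0])]
stand [(0.72, [260.8, 158.0], [482.3, -275.1, 0.0])]
board [(0.66, [210.7, 376.4], [601.9, 179.0, 0.0]), (0.47, [191.5, 197.6], [320.2, -115.8, 0.0])]
pot_mid [(0.98, [191.8, 200.9], [389.5, -133.3, 50.0]), (0.75, [201.7, 350.4], [593.1, 108.9, 50.0])]
stapler_mid [(0.71, [179.5, 279.0], [403.5, 54.2, 15.5])]
whistle_mid [(0.8, [210.5, 145.9], [334.3, -243.0, 11.0])]
ludo_cup_mid [(0.61, [330.7, 197.5], [702.8, -288.2, 37.5])]
top [ 0.34315615 -0.05172686  1.12143232]
pivot [(0.61, [176.4, 219.0], [614.4, 90.4, 68.0])]
fork_hole [(0.57, [193.7, 149.6], [575.8, 249.3, 64.0])]
swing_grip [(0.6, [186.2, 186.4], [589.3, 162.3, 79.0]), (0.25, [192.7, 147.4], [574.8, 250.1, 79.0
[... 676 characters left out ...]
-300.9, 37.5])]
{'time_s': 1.3, 'joint_positions': array([ 1.05969066e+00,  3.80615614e-01,  1.29739287e+00, -4.32173118e-05,
        1.46363403e+00, -2.15274951e-01]), 'qvel': array([-0.00099248, -0.00118014, -0.00090931,  0.0011484 ,  0.00129043,
        0.00028587]), 'joint_efforts': array([-3.36101739e-04, -4.37799597e+01, -2.24735552e+01,  7.13513978e-02,
        3.13594448e-02, -1.05401554e-05]), 'ee_pos': array([0.16033156, 0.52608683, 0.23874242]), 'ee_rot': array([ 1.47374290e-01,  9.89080794e-01, -3.09365788e-05,  1.12264926e-05]), 'ft_force': array([ 0.35318652, -0.54955575,  0.30055197]), 'moment': array([ 0.04720283, -0.02939109,  0.0143875 ]), 'grip_width': 0.08776289314600431}
```

View pics/a.png

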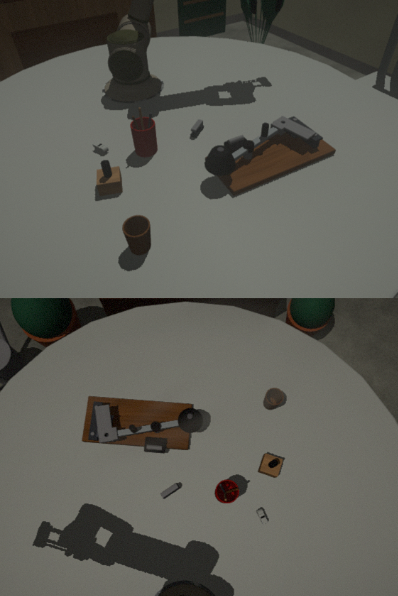

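The overview shows the board at upper left in the top view, with the fork on its -x (near) side. The stand and pin are at about (233, 382) in the top view, and the pot, stapler, whistle and cup are well clear of both. I'll move toward the pin and look at the details on the way.

Emit:
{"fn": "jog_arm", "kwargs": {
  "linear": [
    [16,-40,0],
    [31,-78,0],
    [47,-117,0],
    [62,-155,0],
    [78,-194,0],
    [93,-232,0],
    [109,-270,0],
    [125,-309,0],
    [140,-347,0],
    [156,-386,0],
    [171,-424,0],
    [187,-462,0],
    [202,-500,0],
    [218,-540,0],
    [234,-578,0],
    [249,-616,0],
    [265,-655,0],
    [280,-693,0],
    [296,-732,0],
    [311,-770,0]
  ],
  "roll": [0,0,0,0,0,0,0,0,0,0,0,0,0,0,0,0,0,0,0,0],
  "fingers": [-1,-1,-1,-1,-1,-1,-1,-1,-1,-1,-1,-1,-1,-1,-1,-1,-1,-1,-1,-1]
}}

```text
time_s: 2.97
ee_pos: [0.4717, -0.2461, 0.2387]
ee_rot: [0.148, 0.989, -0.0, 0.0]
ft_force: [-0.1, 0.3, 1.0]
grip_width: 0.0882
```

Run:
```python
from h import *
a=look('scene');b=look('top')
s=cv2.resize(a[140:240,300:480],(720,400),interpolation=3)
t=cv2.resize(b[130:230,100:280],(720,400),interpolation=3)
cv2.imwrite('pics/b.png',cv2.resize(np.vstack([s,t]),None,fx=.74,fy=.74))
cv2.imwrite('pics/c.png',cv2.resize(np.hstack([a[190:290,90:230],b[190:290,320:420]]),None,fx=3,fy=3))
for t in('pin','pin_knob','stand','pivot','fork_hole','lug_ref'):
  for c in('scene','top'): print(t,c,find(c,t))
```

```text
pin scene [(0.55, [242.5, 153.0], [474.4, -274.1, 42.0])]
pin top [(0.65, [179.5, 217.9], [613.6, 96.3, 42.0])]
pin_knob scene [(0.77, [235.3, 147.9], [476.3, -280.2, 65.0]), (0.56, [211.6, 144.5], [405.6, -261.1, 65.0])]
pin_knob top []
stand scene [(0.98, [260.1, 157.3], [479.7, -275.5, 0.0])]
stand top [(0.62, [191.5, 148.8], [595.4, 269.7, 0.0]), (0.27, [185.1, 193.3], [610.6, 161.8, 0.0])]
pivot scene [(0.96, [197.8, 348.0], [597.5, 97.3, 68.0]), (0.4, [183.3, 411.2], [632.5, 238.4, 68.0])]
pivot top [(0.65, [176.4, 217.8], [614.4, 93.1, 68.0])]
fork_hole scene [(0.67, [171.4, 401.0], [584.6, 256.1, 64.0]), (0.2, [180.1, 278.3], [462.2, 16.2, 64.0])]
fork_hole top [(0.66, [192.9, 148.2], [577.7, 252.6, 64.0])]
lug_ref scene [(0.94, [183.9, 410.0], [620.8, 249.2, 55.0]), (0.47, [245.5, 153.6], [497.4, -279.1, 55.0])]
lug_ref top [(0.75, [173.1, 149.1], [626.9, 255.3, 55.0])]
```

View pics/b.png

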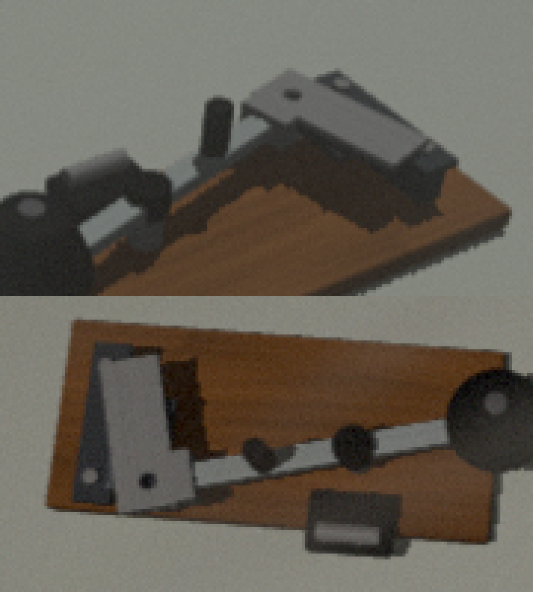

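View pics/c.png

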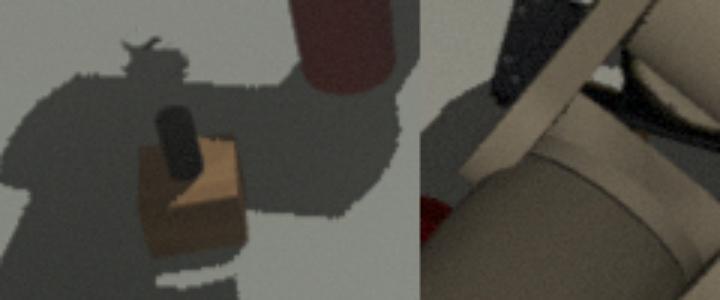

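The close crops show the fork hole at top (192, 150) and scene (172, 398.6), clear of the foot. The pin stands upright in its block, and a black box sits on the board's near edge. Next: descend onto the pin and close.

Emit:
{"fn": "jog_arm", "kwargs": {
  "linear": [
    [5,-13,-20],
    [10,-26,-50],
    [12,-33,-85],
    [12,-33,-120],
    [12,-33,-150],
    [12,-33,-172],
    [12,-33,-184],
    [12,-33,-190],
    [12,-33,-190],
    [12,-33,-190],
    [12,-33,-190],
    [12,-33,-190],
    [12,-33,-190],
    [12,-33,-190],
    [12,-33,-190]
  ],
  "roll": [0,0,0,0,0,0,0,0,0,0,0,0,0,0,0],
  "fingers": [-1,-1,-1,-1,-1,-1,-1,0,1,1,1,1,1,1,1]
}}

```text
time_s: 4.92
ee_pos: [0.4834, -0.277, 0.0491]
ee_rot: [0.147, 0.989, -0.0, 0.0]
ft_force: [0.3, 0.0, -0.5]
grip_width: 0.037
```

Emit:
{"fn": "jog_arm", "kwargs": {
  "linear": [
    [0,0,0],
    [0,0,0],
    [0,0,0],
    [0,0,0],
    [0,0,5],
    [0,0,15],
    [0,0,35],
    [0,0,60],
    [0,0,85],
    [0,0,100],
    [0,0,100]
  ],
  "roll": [0,0,0,0,0,0,0,0,0,0,0],
  "fingers": [1,1,1,1,1,1,1,1,1,1,1]
}}

```text
time_s: 5.83
ee_pos: [0.4843, -0.2775, 0.1517]
ee_rot: [0.147, 0.989, -0.001, 0.002]
ft_force: [0.3, 0.5, -0.1]
grip_width: 0.0214
```

Run:
```python
from h import *
e=env.observe()['ee_pos']*1000;print(e,env.observe()['grip_width'])
a=look('scene');b=look('top')
z=(e[2]+19)/1000
for c in('scene','top'):
  print(c,find(c,'pin_knob',z),find(c,'pin',z-.023))
cv2.imwrite('pics/d.png',cv2.resize(a[150:270,90:230],None,fx=4,fy=4,interpolation=3))
```

```text
[ 484.28034585 -277.48047819  151.67286308] 0.021359724573448556
scene [(0.91, [194.8, 139.1], [492.9, -280.7, 170.7])] [(0.59, [205.2, 143.8], [494.3, -277.7, 147.7])]
top [] []
```

View pics/d.png

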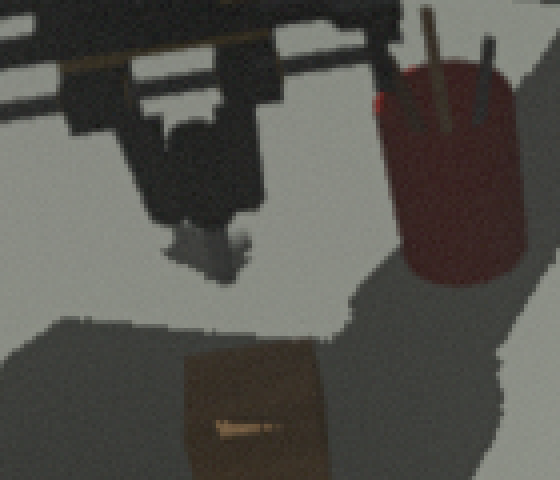

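Run:
```python
from h import *
for rc in((220.5,148),(219.5,147)): print(at('scene',rc,.1087)*1000)
print(at('scene',(205,142),.1447)*1000)
i=env.camera_info('scene');K=np.array(i['camera_matrix']);M=R.from_quat(i['orientation']).as_matrix()
def pr(p):
    q=K@(M.T@(np.array(p)-i['xyz']));return (q[1]/q[2],q[0]/q[2])
for p in((.4843,-.2775,.1517),(.4843,-.2775,.1447),(.4843,-.2775,.1087)): print(pr(p))
o=env.observe();print(R.from_quat(o['ee_rot']).as_matrix().round(3),o['moment'])
```

```text
[ 489.50835001 -276.17318228  108.7       ]
[ 485.84741362 -276.68553255  108.7       ]
[ 488.13352512 -279.31663605  144.7       ]
(np.float64(200.34619460489552), np.float64(141.43346532836506))
(np.float64(203.49895563815102), np.float64(142.24043818824882))
(np.float64(219.1990223385652), np.float64(146.25898814873113))
[[-0.957  0.291 -0.002]
 [ 0.291  0.957  0.002]
 [ 0.002  0.001 -1.   ]] [ 0.06420996 -0.01284358  0.02305247]
```

The pin is held straight in the jaws, with its tip within about 3 mm of the TCP axis. The stand is empty. Next: carry it to above the fork hole.

Emit:
{"fn": "jog_arm", "kwargs": {
  "linear": [
    [3,15,0],
    [8,45,0],
    [15,85,0],
    [22,126,0],
    [29,167,0],
    [37,208,0],
    [44,249,0],
    [51,290,0],
    [58,331,0],
    [66,372,0],
    [73,413,0],
    [80,454,0],
    [87,493,0],
    [91,515,0],
    [93,525,0],
    [93,527,-10],
    [93,527,-22],
    [93,527,-32],
    [93,527,-34],
    [93,527,-34]
  ],
  "roll": [0,0,0,0,0,0,0,0,0,0,0,0,0,0,0,0,0,0,0,0],
  "fingers": [1,1,1,1,1,1,1,1,1,1,1,1,1,1,1,1,1,1,1,1]
}}

```text
time_s: 7.8
ee_pos: [0.5759, 0.2489, 0.1137]
ee_rot: [0.148, 0.989, -0.0, -0.001]
ft_force: [-0.3, -0.0, 0.5]
grip_width: 0.0208
```

Run:
```python
from h import *
o=env.observe();e=o['ee_pos']*1000;print(e,o['ft_force'])
a=look('scene');b=look('top')
cv2.imwrite('pics/e.png',cv2.resize(np.hstack([a[120:210,350:450],b[130:220,100:200]]),None,fx=4,fy=4,interpolation=3))
i=env.camera_info('scene');K=np.array(i['camera_matrix']);M=R.from_quat(i['orientation']).as_matrix()
def pr(p):
    q=K@(M.T@(np.array(p)-i['xyz']));return (q[1]/q[2],q[0]/q[2])
p=env.observe()['ee_pos']+[.003,.001,-.043];print('tip pred',pr(p),(np.array(pr(p))[::-1]-[350,120])*4)
for t in ('fork_hole','pivot','lug_ref'): print(t,find('scene',t))
```

```text
[575.92638728 248.87572473 113.65978661] [-0.32700212 -0.03263797  0.54477824]
tip pred (np.float64(168.08958330459575), np.float64(397.98643149481296)) [191.94572598 192.35833322]
fork_hole [(0.84, [172.9, 398.8], [586.1, 248.1, 64.0])]
pivot [(0.72, [201.1, 347.9], [605.8, 90.4, 68.0]), (0.67, [262.4, 157.6], [556.4, -291.8, 68.0])]
lug_ref [(0.58, [183.1, 414.4], [624.0, 259.1, 55.0])]
```

View pics/e.png

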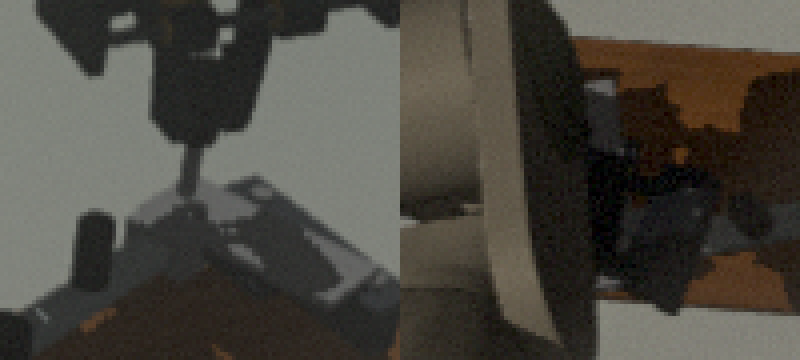

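The pin tip is right over the hole, at scene (168.5, 397). The hole's dark spot is just below it at about (172.5, 397.5).

Run:
```python
from h import *
print('tip',at('scene',(168.5,397),.0707)*1000)
for rc in((171.8,398.6),(172.9,398.8),(171.3,400),(172.5,396.8)): print('hole s',at('scene',rc,.064)*1000)
for rc in((192.2,150),(193.3,148.9)): print('hole t',at('top',rc,.064)*1000)
```

```text
tip [578.16030669 249.07086514  70.7       ]
hole s [582.76128921 250.67508102  64.        ]
hole s [586.08484333 248.1013679   64.        ]
hole s [583.05687179 254.5387635   64.        ]
hole s [582.54277475 245.57128242  64.        ]
hole t [579.30932822 248.54777356  64.        ]
hole t [576.74660957 250.95771649  64.        ]
```

Emit:
{"fn": "jog_arm", "kwargs": {
  "linear": [
    [3,1,0],
    [3,1,-2],
    [3,1,-4],
    [3,1,-5],
    [3,1,-6],
    [3,1,-7],
    [3,1,-8],
    [3,1,-8]
  ],
  "roll": [0,0,0,0,0,0,0,0],
  "fingers": [1,1,1,1,1,1,1,1]
}}

```text
time_s: 8.72
ee_pos: [0.5792, 0.2511, 0.1065]
ee_rot: [0.147, 0.989, -0.0, -0.0]
ft_force: [0.2, 0.2, -0.9]
grip_width: 0.0211
```

Emit:
{"fn": "jog_arm", "kwargs": {
  "linear": [
    [0,0,-1],
    [0,0,-2],
    [0,0,-3],
    [0,0,-3]
  ],
  "roll": [0,0,0,0],
  "fingers": [1,1,1,1]
}}

```text
time_s: 9.05
ee_pos: [0.5792, 0.2511, 0.1035]
ee_rot: [0.147, 0.989, -0.0, -0.0]
ft_force: [0.5, 0.3, -1.2]
grip_width: 0.021
```

Emit:
{"fn": "jog_arm", "kwargs": {
  "linear": [
    [0,0,-1],
    [0,0,-2],
    [0,0,-3],
    [0,0,-3]
  ],
  "roll": [0,0,0,0],
  "fingers": [1,1,1,1]
}}

```text
time_s: 9.38
ee_pos: [0.5792, 0.2511, 0.1005]
ee_rot: [0.147, 0.989, -0.0, -0.0]
ft_force: [1.2, -0.5, -1.5]
grip_width: 0.0212
```

Run:
```python
from h import *
o=env.observe();print(o['ee_pos'],o['ft_force'],o['moment'])
a=look('scene')
cv2.imwrite('pics/f.png',cv2.resize(a[120:210,340:460],None,fx=6,fy=6,interpolation=3))
```

```text
[0.57922785 0.25108421 0.10047536] [ 1.18645192 -0.51008821 -1.47120079] [-0.04039819 -0.04388814 -0.03840961]
```

View pics/f.png

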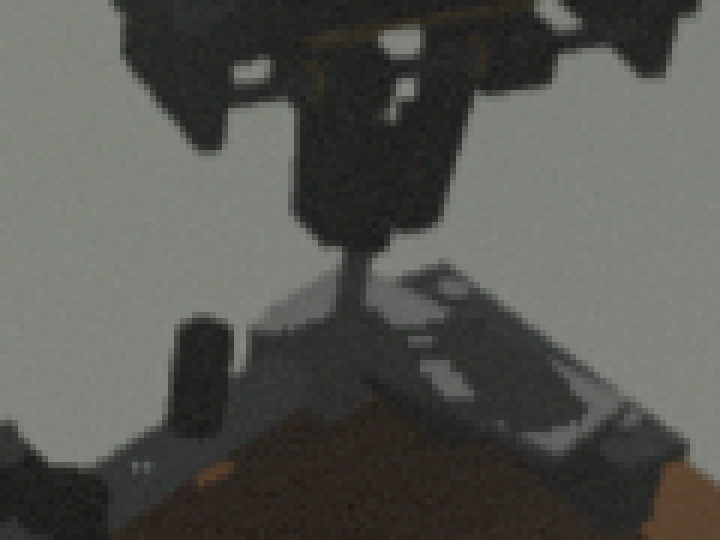

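The pin has entered the fork's upper ear (the shank meets the plate at crop (350, 315)). I'll drag the arm toward the lug with the tip kept above the lug.

Emit:
{"fn": "jog_arm", "kwargs": {
  "linear": [
    [1,0,0],
    [2,0,0],
    [4,0,0],
    [6,0.5,0],
    [8,0.5,0],
    [10,1,0],
    [12,1,0],
    [14,1,0],
    [15,1,0],
    [15,1,0]
  ],
  "roll": [0,0,0,0,0,0,0,0,0,0],
  "fingers": [1,1,1,1,1,1,1,1,1,1]
}}

```text
time_s: 10.27
ee_pos: [0.5945, 0.2522, 0.1007]
ee_rot: [0.147, 0.989, 0.0, 0.0]
ft_force: [-0.0, 1.5, -0.9]
grip_width: 0.0213
```

Run:
```python
from h import *
look('scene');look('top')
for t in('swing_grip','fork_hole','lug_ref'):print(t,find('scene',t),find('top',t))
```

```text
swing_grip [(0.88, [185.0, 375.1], [605.6, 160.8, 79.0])] [(0.71, [185.0, 187.6], [592.0, 159.7, 79.0])]
fork_hole [(0.77, [173.8, 402.6], [593.2, 252.5, 64.0]), (0.23, [184.3, 374.6], [588.5, 176.6, 64.0])] [(0.91, [187.7, 148.5], [589.9, 252.5, 64.0])]
lug_ref [(0.93, [183.4, 410.1], [619.6, 250.7, 55.0]), (0.44, [262.7, 154.9], [541.0, -293.3, 55.0])] [(0.96, [175.0, 150.1], [622.3, 252.7, 55.0]), (0.35, [184.8, 191.4], [598.2, 155.8, 55.0])]
```

Emit:
{"fn": "jog_arm", "kwargs": {
  "linear": [
    [0,0,-1],
    [0,0,-2],
    [0,0,-2.5],
    [0,0,-3],
    [0,0,-3]
  ],
  "roll": [0,0,0,0,0],
  "fingers": [1,1,1,1,1]
}}

```text
time_s: 11.08
ee_pos: [0.5944, 0.2521, 0.098]
ee_rot: [0.147, 0.989, 0.0, 0.0]
ft_force: [-1.0, 0.5, 2.8]
grip_width: 0.0213
```

Contact with the lug is light (about 4 N) at TCP z = 98.0. I'll slide +x in 2 mm steps and feel for the eye.

Emit:
{"fn": "jog_arm", "kwargs": {
  "linear": [
    [1,0,0],
    [2,0,0],
    [2,0,0]
  ],
  "roll": [0,0,0],
  "fingers": [1,1,1]
}}

```text
time_s: 11.33
ee_pos: [0.5962, 0.252, 0.098]
ee_rot: [0.147, 0.989, -0.0, -0.0]
ft_force: [-3.8, 0.4, 5.3]
grip_width: 0.021
```

Emit:
{"fn": "jog_arm", "kwargs": {
  "linear": [
    [1,0,0],
    [2,0,0],
    [2,0,0]
  ],
  "roll": [0,0,0],
  "fingers": [1,1,1]
}}

```text
time_s: 11.58
ee_pos: [0.5982, 0.2522, 0.098]
ee_rot: [0.147, 0.989, 0.0, -0.0]
ft_force: [-4.1, -0.5, 5.6]
grip_width: 0.0211
```

Emit:
{"fn": "jog_arm", "kwargs": {
  "linear": [
    [1,0,0],
    [2,0,0],
    [2,0,0]
  ],
  "roll": [0,0,0],
  "fingers": [1,1,1]
}}

```text
time_s: 11.83
ee_pos: [0.6001, 0.2522, 0.098]
ee_rot: [0.147, 0.989, 0.0, -0.0]
ft_force: [-4.2, 0.2, 5.4]
grip_width: 0.0212
```

Emit:
{"fn": "jog_arm", "kwargs": {
  "linear": [
    [1,0,0],
    [2,0,0],
    [2,0,0]
  ],
  "roll": [0,0,0],
  "fingers": [1,1,1]
}}

```text
time_s: 12.08
ee_pos: [0.6021, 0.2523, 0.0979]
ee_rot: [0.147, 0.989, 0.0, -0.0]
ft_force: [-3.4, 0.2, 5.7]
grip_width: 0.0211
```

Emit:
{"fn": "jog_arm", "kwargs": {
  "linear": [
    [1,0,0],
    [2,0,0],
    [2,0,0]
  ],
  "roll": [0,0,0],
  "fingers": [1,1,1]
}}

```text
time_s: 12.33
ee_pos: [0.6043, 0.2523, 0.0979]
ee_rot: [0.147, 0.989, 0.0, -0.0]
ft_force: [-4.1, 0.8, 5.2]
grip_width: 0.0211
```

Emit:
{"fn": "jog_arm", "kwargs": {
  "linear": [
    [1,0,0],
    [2,0,0],
    [2,0,0]
  ],
  "roll": [0,0,0],
  "fingers": [1,1,1]
}}

```text
time_s: 12.58
ee_pos: [0.6064, 0.2523, 0.0979]
ee_rot: [0.147, 0.989, 0.0, 0.0]
ft_force: [-2.7, 2.0, 4.8]
grip_width: 0.0209
```

Emit:
{"fn": "jog_arm", "kwargs": {
  "linear": [
    [1,0,0],
    [2,0,0],
    [2,0,0]
  ],
  "roll": [0,0,0],
  "fingers": [1,1,1]
}}

```text
time_s: 12.83
ee_pos: [0.6085, 0.2522, 0.0978]
ee_rot: [0.147, 0.989, 0.0, 0.0]
ft_force: [-3.4, 1.2, 4.4]
grip_width: 0.0211
```

Emit:
{"fn": "jog_arm", "kwargs": {
  "linear": [
    [1,0,0],
    [2,0,0],
    [2,0,0]
  ],
  "roll": [0,0,0],
  "fingers": [1,1,1]
}}

```text
time_s: 13.08
ee_pos: [0.6106, 0.2522, 0.0977]
ee_rot: [0.147, 0.989, 0.0, 0.0]
ft_force: [-1.5, 1.6, 3.8]
grip_width: 0.021
```

Emit:
{"fn": "jog_arm", "kwargs": {
  "linear": [
    [1,0,-0.3],
    [2,0,-0.3],
    [2,0,-0.3]
  ],
  "roll": [0,0,0],
  "fingers": [1,1,1]
}}

```text
time_s: 13.33
ee_pos: [0.6127, 0.2521, 0.0971]
ee_rot: [0.147, 0.989, 0.0, 0.0]
ft_force: [-1.3, 2.9, 0.2]
grip_width: 0.0208
```

Emit:
{"fn": "jog_arm", "kwargs": {
  "linear": [
    [1,0,0],
    [2,0,0],
    [2,0,0]
  ],
  "roll": [0,0,0],
  "fingers": [1,1,1]
}}

```text
time_s: 13.58
ee_pos: [0.6143, 0.2521, 0.0971]
ee_rot: [0.147, 0.989, -0.0, -0.0]
ft_force: [-2.2, 1.7, 0.3]
grip_width: 0.0213
```

fz fell away at x ≈ 613–614, so this may be the eye. I'll test it with a small push down.

Emit:
{"fn": "jog_arm", "kwargs": {
  "linear": [
    [0,0,-0.5],
    [0,0,-1],
    [0,0,-1.5],
    [0,0,-1.5]
  ],
  "roll": [0,0,0,0],
  "fingers": [1,1,1,1]
}}

```text
time_s: 13.92
ee_pos: [0.6143, 0.2521, 0.0958]
ee_rot: [0.147, 0.989, 0.0, -0.0]
ft_force: [-0.5, 2.9, 0.1]
grip_width: 0.0214
```

Emit:
{"fn": "jog_arm", "kwargs": {
  "linear": [
    [0,0.5,0],
    [0,0.5,-1],
    [0,0.5,-2],
    [0,0.5,-3],
    [0,0.5,-3]
  ],
  "roll": [0,0,0,0,0],
  "fingers": [1,1,1,1,1]
}}

```text
time_s: 14.33
ee_pos: [0.6142, 0.2525, 0.0926]
ee_rot: [0.147, 0.989, -0.0, -0.0]
ft_force: [-1.7, 2.0, 0.0]
grip_width: 0.0213
```

Emit:
{"fn": "jog_arm", "kwargs": {
  "linear": [
    [0,0.5,-1],
    [0,0.5,-2],
    [0,0.5,-3],
    [0,0.5,-4],
    [0,0.5,-5],
    [0,0.5,-5]
  ],
  "roll": [0,0,0,0,0,0],
  "fingers": [1,1,1,1,1,1]
}}

```text
time_s: 14.83
ee_pos: [0.6143, 0.2531, 0.0877]
ee_rot: [0.147, 0.989, -0.0, -0.0]
ft_force: [-1.2, 0.9, -1.4]
grip_width: 0.0211
```

Emit:
{"fn": "jog_arm", "kwargs": {
  "linear": [
    [0,0,-1],
    [0,0,-3],
    [0,0,-5],
    [0,0,-7],
    [0,0,-9],
    [0,0,-11],
    [0,0,-13],
    [0,0,-13]
  ],
  "roll": [0,0,0,0,0,0,0,0],
  "fingers": [1,1,1,1,1,1,1,1]
}}

```text
time_s: 15.5
ee_pos: [0.6141, 0.2531, 0.0744]
ee_rot: [0.147, 0.989, -0.0, -0.0]
ft_force: [-1.4, 1.3, -1.0]
grip_width: 0.021
```

Emit:
{"fn": "jog_arm", "kwargs": {
  "linear": [
    [0,0,-1],
    [0,0,-2],
    [0,0,-2.5],
    [0,0,-3],
    [0,0,-3.5],
    [0,0,-3.5]
  ],
  "roll": [0,0,0,0,0,0],
  "fingers": [1,1,1,1,1,1]
}}

```text
time_s: 16.0
ee_pos: [0.6142, 0.2531, 0.0714]
ee_rot: [0.147, 0.989, -0.0, -0.0]
ft_force: [-1.8, 0.7, 0.6]
grip_width: 0.021
```

Emit:
{"fn": "jog_arm", "kwargs": {
  "linear": [
    [0,0,-0.4],
    [0,0,-0.8],
    [0,0,-0.8]
  ],
  "roll": [0,0,0],
  "fingers": [1,1,1]
}}

```text
time_s: 16.25
ee_pos: [0.6143, 0.2531, 0.0711]
ee_rot: [0.147, 0.989, 0.0, 0.0]
ft_force: [-4.4, 0.5, 4.5]
grip_width: 0.0209
```

Seated: contact came at z = 71.1, where home was expected. Release with a partial opening and lift.

Emit:
{"fn": "jog_arm", "kwargs": {
  "linear": [
    [0,0,0.5],
    [0,0,0.5],
    [0,0,0.5],
    [0,0,0.5],
    [0,0,0.5],
    [0,0,5],
    [0,0,20],
    [0,0,45],
    [0,0,80],
    [0,0,120],
    [0,0,150],
    [-30,-40,150],
    [-60,-80,150],
    [-90,-120,150],
    [-120,-160,150],
    [-150,-200,150],
    [-180,-240,150],
    [-180,-240,150]
  ],
  "roll": [0,0,0,0,0,0,0,0,0,0,0,0,0,0,0,0,0,0],
  "fingers": [0,0,0,0,0,0,0,0,0,0,0,0,0,0,0,0,0,0]
}}

```text
time_s: 17.75
ee_pos: [0.4378, 0.0187, 0.221]
ee_rot: [0.147, 0.989, -0.0, 0.001]
ft_force: [0.9, -1.7, 0.5]
grip_width: 0.0441
```

Run:
```python
from h import *
a=look('scene');b=look('top')
s=cv2.resize(a[120:240,320:480],(480,360),interpolation=3)
t=cv2.resize(b[130:230,100:260],(480,300),interpolation=3)
cv2.imwrite('pics/g.png',cv2.resize(np.vstack([s,t]),None,fx=.9,fy=.9,interpolation=3))
print(env.observe()['grip_width'],env.observe()['ft_force'])
for c in('scene','top'):
  print(c,find(c,'pin_knob',.087),find(c,'pin',.064),find(c,'fork_hole'))
  for t in('pot_mid','stapler_mid','whistle_mid','ludo_cup_mid'):print(t,find(c,t)[:1])
```

```text
0.04376345088810297 [ 0.14003655  0.78515095 -0.3422603 ]
scene [(0.59, [168.4, 410.0], [609.6, 253.5, 87.0]), (0.44, [178.5, 411.0], [637.3, 229.0, 87.0])] [(0.66, [180.0, 412.5], [621.7, 253.7, 64.0])] [(0.79, [177.6, 411.4], [614.1, 258.1, 64.0])]
pot_mid [(0.85, [192.5, 201.0], [391.8, -134.2, 50.0])]
stapler_mid [(0.64, [178.9, 276.8], [398.6, 51.2, 15.5])]
whistle_mid [(0.75, [213.7, 144.1], [342.6, -250.0, 11.0])]
ludo_cup_mid [(0.6, [331.4, 197.0], [703.6, -289.4, 37.5])]
top [(0.47, [173.6, 147.1], [617.3, 250.5, 87.0])] [(0.65, [179.8, 146.7], [608.6, 257.5, 64.0])] [(0.93, [176.6, 151.5], [616.1, 246.7, 64.0])]
pot_mid [(0.61, [272.5, 318.1], [395.4, -133.6, 50.0])]
stapler_mid [(0.69, [272.9, 239.2], [397.2, 46.4, 15.5])]
whistle_mid [(0.72, [304.3, 363.5], [324.4, -239.1, 11.0])]
ludo_cup_mid [(0.63, [175.3, 153.8], [626.1, 248.9, 37.5])]
```

View pics/g.png

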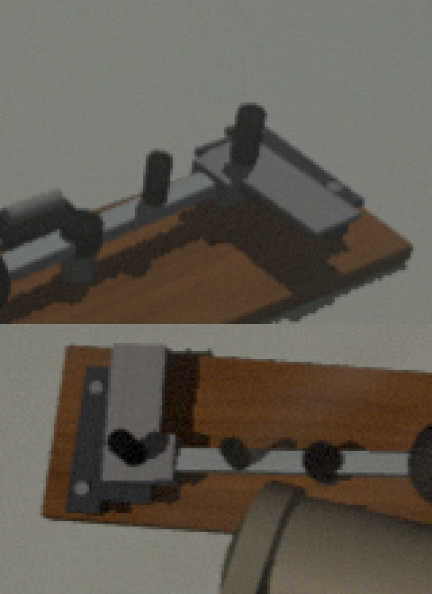

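The knob stands upright, flush on the fork plate (about (180, 411) in the scene picture), and the fork is over the lug. The other things have not moved and the gripper is clear.

```bash
python3 -c "
from station import env
print(env.hand_in())"
```

```text
the job is handed in; nothing more can be done
None
```

The clip lamp's swing arm is locked: the hitch pin is down through the upper ear, the lug's eye and the lower ear, and its knob rests on the fork. I handed the job in at about 18 s, with the gripper well clear.

- **Moving the arm:** I took the pin from the stand, put its tip into the fork's upper ear, and used it to drag the arm over the lug.
- **Finding the eye:** I slid the tip along the lug at about 5–6 N until it dropped in, at TCP x ≈ 613 mm. The contact force then fell to about zero.
- **Seating:** The pin went through both lower holes with no noticeable resistance. The knob met the fork at TCP z ≈ 71 mm, which is the home height expected from the grasp, and I pressed it there with about 5 N.

**Last checks:** The final pictures show the pin upright with its knob flush on the fork. The pot, stapler and whistle read within about 15 mm of where they started, which is the networks' own scatter.

**Disagreements:** The two cameras' readings of the pin, fork hole and fork differed by up to about 13 mm, so I went by the pictures and the forces. In the last top view the network mistook the fork for the ludo cup, but the scene camera found the cup unmoved. I did not tug the arm after releasing the pin, to avoid touching it again.

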